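Load the yellow wax cartridge into the edge burnisher

ROBOT

A 6-joint arm with a two-finger parallel gripper is mounted at the origin on the work surface. World frame = base frame: x ahead of the robot, y to its left, z up, the work surface at z = 0. Lengths are in m, angles in rad, forces in N, time in s.
With the tool pointing down it reaches from about 0.35 to 0.85 m from the base axis. Payload 8.1 kg.
Tool frame: the origin (TCP) lies midway between the tips of the shut fingers; the grasp point (between the pads) lies 19 mm behind it (robot.tcp_to_grasp is the distance from the TCP to the grasp point, in m); x points along the fingers, y is the direction in which the jaws open and shut, and the axes are right-handed (so a half turn about x gives the same grasp; the last joint's range is limited). The gripper opens to 93 mm and grips with 3 to 60 N. Pads are 15 mm wide; open, the fingers measure 128 mm over their backs; the gripper's body (75 mm by 188 mm) begins 65 mm behind the grasp point.
Start: joints at [-1.295, 0.13, 1.488, -0, 1.523, -0.085], TCP at [0.212, -0.561, 0.219] pointing down, gripper open.
Joint ranges: [-2.96, 2.96], [-0.89, 2.26], [0.02, 2.5], [-1.34, 4.48], [0, 2.73], [-2.66, 2.66]. Speed limits (rad/s): [2.39, 2.39, 2.79, 3.14, 3.14, 3.14].

INTERFACE

Orientations are given as a rotation vector (axis times angle).
In Python, from plant import robot gives the robot as it stands.
- The arm moves only by the tool play_rows, never from a script. Its argument "plan" is a list of rows, each an object with "slide": the shift along the world's x, y, z as a fraction of full scale, a list of three; "roll": the turn about the world's z as a fraction of full scale; "fingers": the gripper command: -1 is shut, 1 is fully open, values between are in proportion. A call has 1 to 20 rows; each row shifts and turns the commanded pose from where the row before left it; what a row does not reach is not made up. Full scale, the value 1, is 30 mm for a shift and 8 degrees for a turn. A row lasts 1/8 s, in which the tool goes at most 62.5 mm and 10.7 degrees, less where a joint would pass 70% of its speed; a pose out of reach is approached as far as the arm can. A call with a number of a shift or a turn outside -1 to 1 is refused whole. A call with a gripper value outside its range is refused whole. The fingers move at their own pace and stop on an object; "squeeze" is the grip in N (left out, the last holds). Time passes only in rows, so rows that do not move let the fingers close. It gives the time, the measured TCP pose, the force and the opening at its end, in the units of the state.
- robot.read_state(): the state, without advancing time (a new reading comes with each control period).
- robot.read_camera(name): name is "scene" or "top"; returns the picture (480x640x3 uint8, red, green, blue); there is no depth.
- robot.get_calibration(name): a dict with "fx", "fy", "cx", "cy" (pixels), "distortion" ([k1, k2, p1, p2, k3] as OpenCV has them; the pictures are not rectified), "R" (3x3) and "t" (3): a world point X has camera coordinates R X + t. Camera axes: x right, y down, z forward; pixel columns grow to the right and rows downward; lengths in m; the calibration is good to about 2 mm. A picture is of the moment at which its call begins. get_calibration takes no time and is no camera call.
- robot.close_job(): hands the job in, once; it reports no verdict.
Trained networks look in the newest picture that a camera, given by its name, has taken for a name from the list of things; names that differ only in an ending like _2 or _b are one class to them, and where a whole thing is asked for, a point or a joint stands for the part that bears it (a point fixed in the world has none). Each returns a list of dicts, best first, with "p" (0 to 1); they miss things now and then, are a little off and sometimes report something else, mostly with a low value. They report only what shows in the picture. A call takes as long as a camera call. They do not tell look-alikes from the thing itself.
- robot.boxes_of(camera, target): "extent" ([centre column, centre row, width, height] in pixels, round what is visible of it).
- robot.regions_of(camera, target): "region" (480x640 bool, what is visible of it) and "extent" ([centre column, centre row, width, height] in pixels, round what is visible of it).
- robot.mark_of(camera, target): "point" ([column, row] in pixels: a listed point, or the origin of a listed thing).
The state is a dict: "t": time; "q": joint angles; "dq": joint speeds; "joint_torque": joint torques, N m; "tool_pos": TCP position; "orientation": TCP orientation; "force": force on the tool from outside, world axes, zero at the start; "wrist_torque": the same for the moment, N m; "opening": finger opening in m.
Only numpy, scipy, OpenCV 4.12 (cv2) and the standard library are available. Lean on these libraries where they do the work, as an engineer would, in place of code of your own. Each camera call takes 0.05 s, during which the arm holds its last target.

TASK

The next belt edges are finished with honey-yellow wax: take the yellow wax cartridge, stand it in the empty wax bay of the edge burnisher and press it down past the click, so that the push-push catch holds it down when you let go (one press locks it, a second press would pop it up again). Leave the brown and the white cartridge standing where they are.

Things in the scene. Friction and masses are not known exactly. Their poses are not given: they have to be found in the camera images.
- cartridge_yellow: Yellow upright plastic wax cartridge 46 (its x) x 32 (y) x 90 mm tall (z up), 0.13 kg, black foot. Origin: centre of its underside; starts standing on the bench. Set in the bay its top is 43 mm above the rim. Pressing takes 7 N, at the end 15 (more if faster than 50 mm/s). It clicks 30 mm down (13 above the rim); hard stop at 35. Let go after the click, it rises to 27 mm above the rim and is held; before it, it springs right up.
- wax_bay: Edge burnisher, fixed: dark grey block; its top, the rim, is 110 mm up. In it the bay, a well 58 (x) x 44 mm (y), widened by sloping bright lips to 74 x 60 at the rim; its floor, a grey spring lift, rests 63 mm above the bench. Origin: under the well's centre at bench height, z up. Beyond it (+x, 64 to 179 mm) a cream motor housing 116 mm high with a wooden wheel on its -y side.
- cartridge_brown: Bystander: dark brown upright plastic wax cartridge 46 (its x) x 32 (y) x 90 mm tall (z up), 0.13 kg, black foot. Origin: centre of its underside; starts standing on the bench.
- cartridge_white: Bystander: white upright plastic wax cartridge 46 (its x) x 32 (y) x 90 mm tall (z up), 0.13 kg, black foot. Origin: centre of its underside; starts standing on the bench.
Not all that is in view belongs to the job. Of the things that look like the cartridge_yellow, the middle-sized one is meant.

How it is judged:
At the end, for the whole second after the job is handed in: The yellow cartridge is upright (11 degrees) in the well, within 12 mm of its centre, held by the catch with its underside 38 to 56 mm above the bench (top 18 to 36 mm above the rim), at rest; the brown and white cartridges still stand (23 degrees) within 40 mm of where they were (z of cartridge_yellow in the frame of wax_bay between 0.038 and 0.056 m and x of cartridge_yellow in the frame of wax_bay between -0.012 and 0.012 m and y of cartridge_yellow in the frame of wax_bay between -0.012 and 0.012 m and angle between cartridge_yellow's own z axis and vertical below 0.2 rad and linear speed of cartridge_yellow below 0.03 m/s and not (distance of cartridge_brown from where it was at the start of the episode above 0.04 m or angle between cartridge_brown's own z axis and vertical above 0.4 rad) and not (distance of cartridge_white from where it was at the start of the episode above 0.04 m or angle between cartridge_white's own z axis and vertical above 0.4 rad)); the robot touches nothing.
It fails at once if the brown or the white cartridge is moved more than 40 mm or knocked over ((distance of cartridge_brown from where it was at the start of the episode above 0.04 m or angle between cartridge_brown's own z axis and vertical above 0.4 rad) or (distance of cartridge_white from where it was at the start of the episode above 0.04 m or angle between cartridge_white's own z axis and vertical above 0.4 rad)).
It also fails if it takes over 48 s, if anything falls off the work surface, if the arm or the gripper's body presses on something with over 40 N, if the wrist force passes 120 N, or if a joint passes its speed limit or range.

## Working session

There is one attempt and no reset: what is moved stays moved. The work goes in short steps, Python scripts to look and compute and a tool call to move; the robot and the scene stay as the last step left them, time stands still between calls to the robot, and variables do not carry over. Pictures are saved under pics/ and viewed, and the job is handed in when it is done.

Besides the shell and the picture viewer there is one more tool, called after ">>>" in YAML: its name, and indented under it one key for each argument. play_rows: Moves the arm, as the interface text tells. Its arguments: {"type":"object","properties":{"plan":{"type":"array","items":{"type":"object","properties":{"slide":{"type":"array","items":{"type":"number","minimum":-1,"maximum":1}},"roll":{"type":"number","minimum":-1,"maximum":1},"fingers":{"type":"number"}}}},"squeeze":{"type":"number"}},"required":["plan"]}

```bash
mkdir -p pics; ls; python3 - <<'E'
from plant import robot
import cv2
for n in("scene","top"):
    im=robot.read_camera(n); cv2.imwrite(f"pics/{n}0.png",im[:,:,::-1])
    c=robot.get_calibration(n); print(n,c)
    for t in("cartridge_yellow","cartridge_brown","cartridge_white","wax_bay"):
        for d in robot.boxes_of(n,t): print(t,round(d['p'],2),[round(float(v)) for v in d['extent']])
        for d in robot.mark_of(n,t): print('  mark',round(d['p'],2),[round(float(v),1) for v in d['point']])
print(robot.read_state(),robot.tcp_to_grasp)
E
```

```text
pics
scene {'fx': 498.3759132268031, 'fy': 498.3759132268031, 'cx': 318.572599670969, 'cy': 240.47687031816736, 'distortion': array([-0.08307663,  0.        ,  0.        ,  0.        ,  0.        ]), 'R': array([[-0.10581341,  0.99438387,  0.00205873],
       [ 0.55764792,  0.06105379, -0.82782923],
       [-0.82330573, -0.08644739, -0.56097641]]), 't': array([ 3.82297037e-04, -2.23229251e-01,  1.11983162e+00])}
cartridge_yellow 0.87 [343, 250, 37, 69]
cartridge_yellow 0.83 [365, 198, 53, 94]
cartridge_yellow 0.61 [317, 295, 21, 52]
  mark 0.93 [340.1, 273.0]
  mark 0.76 [314.9, 313.0]
  mark 0.65 [359.5, 233.9]
cartridge_brown 0.93 [468, 246, 38, 78]
  mark 0.67 [461.2, 266.3]
cartridge_white 0.93 [404, 318, 36, 89]
wax_bay 0.67 [118, 290, 228, 197]
  mark 0.91 [165.2, 279.2]
top {'fx': 448.61124439350687, 'fy': 448.61124439350687, 'cx': 318.7543845719078, 'cy': 241.5041944920931, 'distortion': array([-0.06326568,  0.        ,  0.        ,  0.        ,  0.        ]), 'R': array([[-0.08985362, -0.99595189,  0.0024831 ],
       [-0.97521712,  0.08747628, -0.20322271],
       [ 0.20218
[... 432 characters left out ...]
8 [480, 172, 177, 170]
  mark 0.77 [442.2, 221.8]
{'t': 0.9, 'q': array([-1.29539707e+00,  1.30375580e-01,  1.48820076e+00,  1.58444250e-05,
        1.52299051e+00, -8.53885203e-02]), 'dq': array([-0.00087109,  0.00101482,  0.00098312,  0.00056707,  0.0009018 ,
        0.00159833]), 'joint_torque': array([-1.99875889e-03, -5.59751987e+01, -4.92066658e+01,  7.66133610e-02,
        2.25523731e-02,  6.11101569e-06]), 'tool_pos': array([ 0.21184265, -0.56136908,  0.2186494 ]), 'orientation': array([ 2.02478173,  0.36924349, -2.02474427]), 'force': array([ 0.31107124, -0.54699459, -0.34973761]), 'wrist_torque': array([-0.00222547, -0.02087156,  0.01237103]), 'opening': 0.09293653223940881} 0.0188
```

View pics/scene0.png

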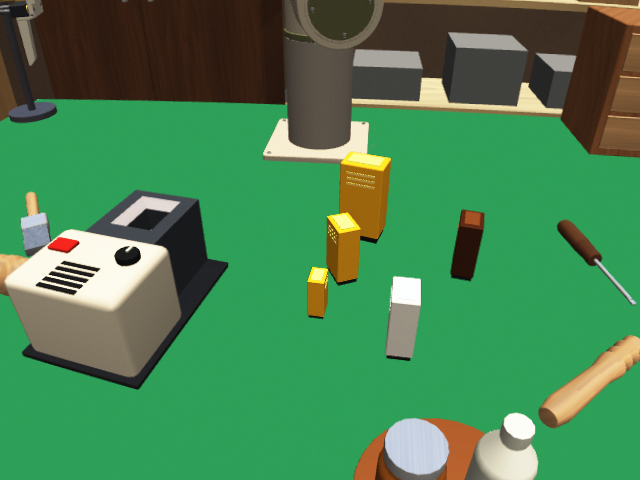

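View pics/top0.png

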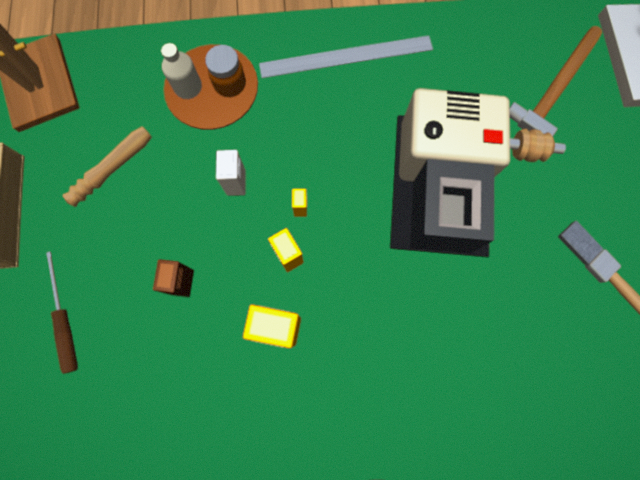

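The scene picture shows the burnisher at (120,280), with the bay opening at (150,215). Candidates for the yellow cartridge:

| Candidate | Top picture | Scene picture |
|---|---|---|
| Large | (272,326) | (365,198) |
| Middle | (286,250) | (343,250) |
| Small | (299,202) | (317,295) |

The brown cartridge is at (468,246) and the white one at (404,318) in the scene picture. I choose the middle one and check it in close crops.

```bash
cat > h.py <<'E'
import cv2,numpy as np
from plant import robot
def ray(n,pts,z):
    c=robot.get_calibration(n);K=np.array([[c['fx'],0,c['cx']],[0,c['fy'],c['cy']],[0,0,1]])
    u=cv2.undistortPoints(np.array(pts,float).reshape(-1,1,2),K,c['distortion']).reshape(-1,2)
    d=np.c_[u,np.ones(len(u))]@c['R']; o=-c['R'].T@c['t']
    return o+d*((z-o[2])/d[:,2])[:,None]
def proj(n,X):
    c=robot.get_calibration(n);K=np.array([[c['fx'],0,c['cx']],[0,c['fy'],c['cy']],[0,0,1]])
    return cv2.projectPoints(np.array(X,float).reshape(-1,1,3),cv2.Rodrigues(c['R'])[0],c['t'],K,c['distortion'])[0].reshape(-1,2)
E
python3 - <<'E'
from h import *
a=cv2.imread('pics/top0.png')
c1=cv2.resize(a[220:280,255:320],None,fx=6,fy=6,interpolation=cv2.INTER_CUBIC)
c2=cv2.resize(a[150:250,410:510],None,fx=3.9,fy=3.6,interpolation=cv2.INTER_CUBIC)
c2=cv2.resize(c2,(390,360)); cv2.imwrite('pics/crop0.png',np.hstack([c1,c2]))
for n,p in (("mid",[291.8,256]),("small",[298,210.4]),("large",[279,323.6]),("brown",[180.1,282.4]),("white",[238.9,184]),("bay",[442.2,221.8])): print(n,ray("top",[p],0).round(3))
for n,p in (("mid",[340.1,273]),("small",[314.9,313]),("large",[359.5,233.9]),("brown",[461.2,266.3]),("bay",[165.2,279.2])): print(n,ray("scene",[p],0).round(3))
E
```

```text
mid [[0.477 0.078 0.   ]]
small [[0.554 0.061 0.   ]]
large [[0.369 0.107 0.   ]]
brown [[0.449 0.264 0.   ]]
white [[0.609 0.158 0.   ]]
bay [[ 0.512 -0.179  0.   ]]
mid [[0.476 0.082 0.   ]]
small [[0.564 0.055 0.   ]]
large [[0.37  0.106 0.   ]]
brown [[0.441 0.259 0.   ]]
bay [[ 0.518 -0.166  0.   ]]
```

View pics/crop0.png

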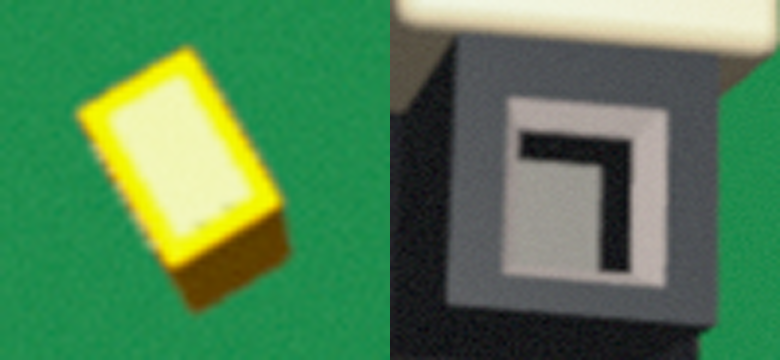

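The left crop shows the middle cartridge with top corners at crop (78,112), (190,46), (284,205), (170,266). The right crop shows the empty bay with lip corners at (510,97), (668,112), (665,287), (502,273).

```bash
python3 - <<'E'
from h import *
def rep(P):
    P=P[:,:2];print(P.round(4).tolist());e=np.roll(P,-1,0)-P
    print('centre',P.mean(0).round(4),'len',np.linalg.norm(e,axis=1).round(4),'ang',np.degrees(np.arctan2(e[:,1],e[:,0])).round(1))
c=np.array([[78,112],[190,46],[284,205],[170,266]])
rep(ray('top',(c+.5)/6-.5+[255,220],.09))
b=np.array([[120,97],[278,112],[275,287],[112,273]])
rep(ray('top',(b+.5)/[3.9,3.6]-.5+[410,150],.11))
# scene bay
a=cv2.imread('pics/scene0.png')
c1=cv2.resize(a[180:270,90:220],None,fx=5,fy=5,interpolation=cv2.INTER_CUBIC);cv2.imwrite('pics/crop1.png',c1)
c1=cv2.resize(a[200:300,310:400],None,fx=5.5,fy=5.5,interpolation=cv2.INTER_CUBIC);cv2.imwrite('pics/crop2.png',c1)
E
```

```text
[[0.4901, 0.1071], [0.5041, 0.0788], [0.4628, 0.0592], [0.4504, 0.0877]]
centre [0.4768 0.0832] len [0.0316 0.0457 0.031  0.0442] ang [ -63.7 -154.6  113.5   26.1]
[[0.5551, -0.152], [0.5438, -0.2109], [0.4715, -0.1975], [0.4825, -0.1382]]
centre [ 0.5132 -0.1746] len [0.06   0.0734 0.0604 0.0739] ang [-100.9  169.5   79.5  -10.8]
```

View pics/crop1.png

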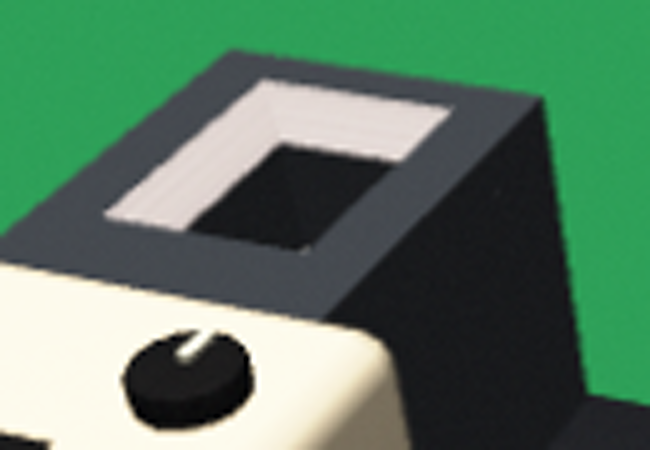

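View pics/crop2.png

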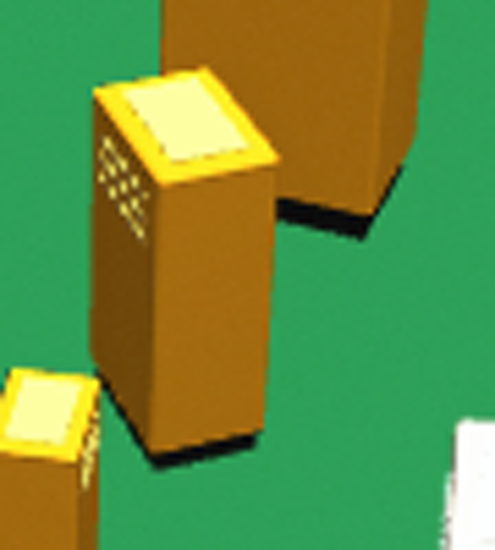

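Both objects match the given sizes (46x32 at z=0.09, 74x60 at the rim). Next I cross-check with the scene camera, compute the jaw yaw and estimate the height of the large neighbour.

```bash
python3 - <<'E'
from h import *
def rep(P):
    P=P[:,:2];e=np.roll(P,-1,0)-P
    print('centre',P.mean(0).round(4),'len',np.linalg.norm(e,axis=1).round(4),'ang',np.degrees(np.arctan2(e[:,1],e[:,0])).round(1))
rep(ray('scene',(np.array([[262,78],[455,107],[310,255],[105,213]])+.5)/5-.5+[90,180],.11))
rep(ray('scene',(np.array([[93,88],[207,67],[280,160],[160,187]])+.5)/5.5-.5+[310,200],.09))
for h in (.11,.12,.126,.135):rep(ray('top',[[249,306],[298,312],[293,347],[243,340]],h)); rep(ray('scene',[[344,153],[390,157],[387,174],[340,171]],h))
s=robot.read_state();R=cv2.Rodrigues(s['orientation'])[0];print(R.round(3));print('jaw ang',np.degrees(np.arctan2(R[1,1],R[0,1])))
E
```

```text
centre [ 0.5143 -0.1738] len [0.0608 0.0764 0.0623 0.0736] ang [  80.2   -8.6 -102.3  170.3]
centre [0.4808 0.0836] len [0.0306 0.0458 0.0313 0.0472] ang [ 115.7   25.7  -61.8 -155.2]
centre [0.3634 0.1093] len [0.0677 0.0472 0.0683 0.0463] ang [-102.   167.1   77.2  -13.7]
centre [0.3374 0.108 ] len [0.0742 0.0616 0.0704 0.0662] ang [ 84.7  -5.  -91.6 178.4]
centre [0.3631 0.1083] len [0.0666 0.0465 0.0672 0.0455] ang [-102.   167.1   77.2  -13.7]
centre [0.3587 0.1081] len [0.072  0.0598 0.0683 0.0642] ang [ 84.7  -5.  -91.6 178.4]
centre [0.363  0.1077] len [0.066  0.046  0.0666 0.0451] ang [-102.   167.1   77.2  -13.7]
centre [0.3715 0.1081] len [0.0706 0.0586 0.0671 0.063 ] ang [ 84.7  -5.  -91.6 178.4]
centre [0.3627 0.1068] len [0.065  0.0453 0.0656 0.0444] ang [-102.   167.1   77.2  -13.7]
centre [0.3906 0.1082] len [0.0686 0.057  0.0652 0.0612] ang [ 84.7  -5.  -91.6 178.4]
[[ 0.     0.353 -0.936]
 [-0.    -0.936 -0.353]
 [-1.     0.    -0.   ]]
jaw ang -69.32842653229042
```

>>> play_rows:
  plan:
    - {"slide": [0.4, 1, 0], "roll": 0.032, "fingers": 0.4}
    - {"slide": [0.4, 1, 0], "roll": 0.032, "fingers": 0.4}
    - {"slide": [0.4, 1, 0], "roll": 0.032, "fingers": 0.4}
    - {"slide": [0.4, 1, 0], "roll": 0.032, "fingers": 0.4}
    - {"slide": [0.4, 1, 0], "roll": 0.032, "fingers": 0.4}
    - {"slide": [0.4, 1, 0], "roll": 0.032, "fingers": 0.4}
    - {"slide": [0.4, 1, 0], "roll": 0.032, "fingers": 0.4}
    - {"slide": [0.4, 1, 0], "roll": 0.032, "fingers": 0.4}
    - {"slide": [0.4, 1, 0], "roll": 0.032, "fingers": 0.4}
    - {"slide": [0.4, 1, 0], "roll": 0.032, "fingers": 0.4}
    - {"slide": [0.4, 1, 0], "roll": 0.032, "fingers": 0.4}
    - {"slide": [0.4, 1, 0], "roll": 0.032, "fingers": 0.4}
    - {"slide": [0.4, 1, 0], "roll": 0.032, "fingers": 0.4}
    - {"slide": [0.4, 1, 0], "roll": 0.032, "fingers": 0.4}
    - {"slide": [0.4, 1, 0], "roll": 0.032, "fingers": 0.4}
    - {"slide": [0.4, 1, 0], "roll": 0.032, "fingers": 0.4}
    - {"slide": [0.4, 1, 0], "roll": 0.032, "fingers": 0.4}
    - {"slide": [0.4, 1, 0], "roll": 0.032, "fingers": 0.4}
    - {"slide": [0.4, 1, 0], "roll": 0.032, "fingers": 0.4}
    - {"slide": [0.4, 1, 0], "roll": 0.032, "fingers": 0.4}

```text
t: 3.4
tool_pos: [0.4522, 0.0397, 0.2188]
orientation: [1.972, 0.451, -1.971]
force: [-0.4, 1.1, -0.5]
opening: 0.0646
```

>>> play_rows:
  plan:
    - {"slide": [0.44, 0.73, 0]}
    - {"slide": [0.44, 0.73, 0]}
    - {"slide": [0, 0, -0.9]}
    - {"slide": [0, 0, -0.9]}
    - {"slide": [0, 0, -0.9]}
    - {"slide": [0, 0, -0.6]}
    - {"slide": [0, 0, 0]}

```text
$.plan[0]: bad value
```

```bash
python3 - <<'E'
from h import *
v=[]
for n,(r,c) in {"scene":(150,260),"top":(170,210)}.items():
    im=robot.read_camera(n)[:,:,::-1]
    v.append(cv2.resize(im[r:r+150,c:c+150],(400,400),interpolation=cv2.INTER_CUBIC))
cv2.imwrite('pics/a1.png',np.hstack(v))
s=robot.read_state();R=cv2.Rodrigues(s['orientation'])[0];print(s['tool_pos'],np.degrees(np.arctan2(R[1,1],R[0,1])))
E
```

```text
[0.45237292 0.04089501 0.21870143] -64.04407608462282
```

View pics/a1.png

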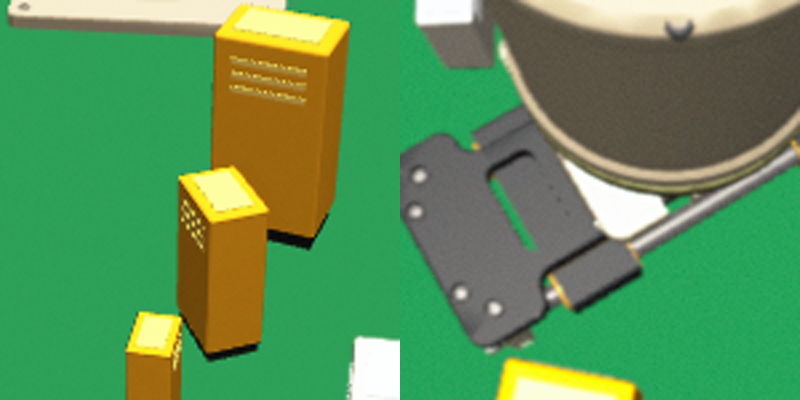

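The call was refused because each row needs every field, so nothing has moved. The left crop shows the three yellow cartridges undisturbed; the right one shows the gripper from above. Same move, with all fields:

>>> play_rows:
  plan:
    - {"slide": [0.44, 0.72, 0], "roll": 0, "fingers": 0.4}
    - {"slide": [0.44, 0.72, 0], "roll": 0, "fingers": 0.4}
    - {"slide": [0, 0, -0.9], "roll": 0, "fingers": 0.4}
    - {"slide": [0, 0, -0.9], "roll": 0, "fingers": 0.4}
    - {"slide": [0, 0, -0.9], "roll": 0, "fingers": 0.4}
    - {"slide": [0, 0, -0.6], "roll": 0, "fingers": 0.4}
    - {"slide": [0, 0, 0], "roll": 0, "fingers": 0.4}

```text
t: 4.38
tool_pos: [0.4771, 0.0814, 0.1183]
orientation: [1.969, 0.452, -1.975]
force: [-0.4, -0.6, -0.7]
opening: 0.0653
```

```bash
python3 - <<'E'
from h import *
im=robot.read_camera("scene")[:,:,::-1]
cv2.imwrite('pics/a2.png',cv2.resize(im[100:300,240:440],(600,600),interpolation=cv2.INTER_CUBIC))
s=robot.read_state();R=cv2.Rodrigues(s['orientation'])[0];print(s['tool_pos'],np.degrees(np.arctan2(R[1,1],R[0,1])))
E
```

```text
[0.47802497 0.08149459 0.11965249] -64.22434753154737
```

View pics/a2.png

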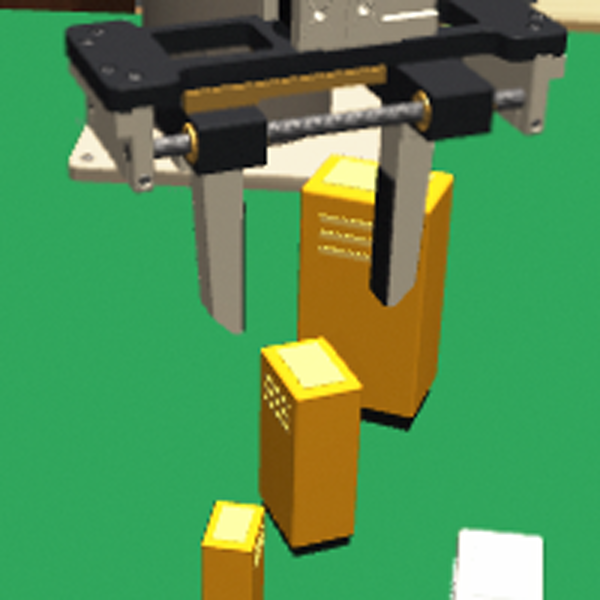

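The open fingers straddle the middle cartridge, with tips at (230,330) and (395,300) and the cartridge top at (310,365). The large cartridge is clear of the body. I descend to tip z=0.055 and grip.

>>> play_rows:
  plan:
    - {"slide": [0, 0.05, -0.6], "roll": 0, "fingers": 0.4}
    - {"slide": [0, 0, -0.6], "roll": 0, "fingers": 0.4}
    - {"slide": [0, 0, -0.5], "roll": 0, "fingers": 0.4}
    - {"slide": [0, 0, -0.45], "roll": 0, "fingers": 0.4}
    - {"slide": [0, 0, 0], "roll": 0, "fingers": 0.4}
    - {"slide": [0, 0, 0], "roll": 0, "fingers": -1}
    - {"slide": [0, 0, 0], "roll": 0, "fingers": -1}
    - {"slide": [0, 0, 0], "roll": 0, "fingers": -1}
    - {"slide": [0, 0, 0], "roll": 0, "fingers": -1}
    - {"slide": [0, 0, 0], "roll": 0, "fingers": -1}
  squeeze: 20

```text
t: 5.68
tool_pos: [0.4785, 0.0833, 0.0555]
orientation: [1.972, 0.451, -1.971]
force: [0.0, 0.4, 2.7]
opening: 0.0318
```

```bash
python3 - <<'E'
from h import *
im=robot.read_camera("scene")[:,:,::-1]
cv2.imwrite('pics/a3.png',cv2.resize(im[100:300,240:440],(600,600),interpolation=cv2.INTER_CUBIC))
s=robot.read_state();print(s['tool_pos'],s['opening'],s['force'])
E
```

```text
[0.47855456 0.08335317 0.05551309] 0.0321100049500018 [0.00396737 0.31048134 3.4676152 ]
```

View pics/a3.png

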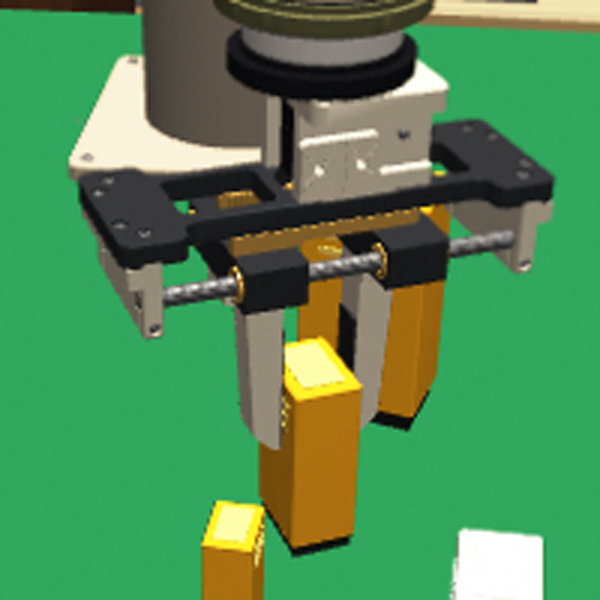

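Gripped at 32 mm opening, which matches the cartridge width. I lift 150 mm, then carry it to the bay while turning.

>>> play_rows:
  plan:
    - {"slide": [0, 0, 0.5], "roll": 0, "fingers": -1}
    - {"slide": [0, 0, 0.9], "roll": 0, "fingers": -1}
    - {"slide": [0, 0, 0.9], "roll": 0, "fingers": -1}
    - {"slide": [0, 0, 0.9], "roll": 0, "fingers": -1}
    - {"slide": [0, 0, 0.9], "roll": 0, "fingers": -1}
    - {"slide": [0, 0, 0.9], "roll": 0, "fingers": -1}
    - {"slide": [0.1, -0.7, 0], "roll": -0.41, "fingers": -1}
    - {"slide": [0.1, -0.7, 0], "roll": -0.41, "fingers": -1}
    - {"slide": [0.1, -0.7, 0], "roll": -0.41, "fingers": -1}
    - {"slide": [0.1, -0.7, 0], "roll": -0.41, "fingers": -1}
    - {"slide": [0.1, -0.7, 0], "roll": -0.41, "fingers": -1}
    - {"slide": [0.1, -0.7, 0], "roll": -0.41, "fingers": -1}
    - {"slide": [0.1, -0.7, 0], "roll": -0.41, "fingers": -1}
    - {"slide": [0.1, -0.7, 0], "roll": -0.41, "fingers": -1}
    - {"slide": [0.1, -0.7, 0], "roll": -0.41, "fingers": -1}
    - {"slide": [0.1, -0.7, 0], "roll": -0.41, "fingers": -1}
    - {"slide": [0.1, -0.7, 0], "roll": -0.41, "fingers": -1}
    - {"slide": [0.08, -0.88, 0], "roll": 0, "fingers": -1}
    - {"slide": [0, 0, 0], "roll": 0, "fingers": -1}
    - {"slide": [0, 0, 0], "roll": 0, "fingers": -1}

```text
t: 8.22
tool_pos: [0.5136, -0.1739, 0.2051]
orientation: [-2.126, 0.192, 2.127]
force: [0.3, -0.2, -0.0]
opening: 0.0319
```

```bash
python3 - <<'E'
from h import *
v=[]
for n,(r,c) in {"scene":(90,60),"top":(100,340)}.items():
    im=robot.read_camera(n)[:,:,::-1]
    v.append(cv2.resize(im[r:r+200,c:c+200],(400,400),interpolation=cv2.INTER_CUBIC))
cv2.imwrite('pics/a4.png',np.hstack(v))
s=robot.read_state();R=cv2.Rodrigues(s['orientation'])[0];print(s['tool_pos'],np.degrees(np.arctan2(R[1,1],R[0,1])),s['opening'],s['force'])
E
```

```text
[ 0.51361916 -0.17343086  0.2051007 ] -100.27160847414338 0.03174058334930599 [ 0.00429255  0.68205933 -1.06244566]
```

View pics/a4.png

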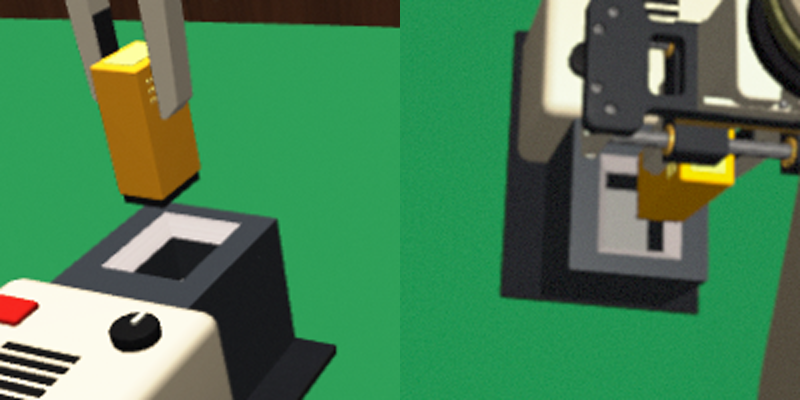

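The cartridge hangs upright above the bay (foot at crop (160,200)). I check by overlaying the predicted outlines of the held cartridge and the bay.

```bash
python3 - <<'E'
from h import *
a=np.radians(-10.2);ex=np.array([np.cos(a),np.sin(a),0]);ey=np.array([-np.sin(a),np.cos(a),0])
def box(c,w,h,z):return np.array([np.array([c[0],c[1],z])+sx*w/2*ex+sy*h/2*ey for sx,sy in((-1,-1),(1,-1),(1,1),(-1,1))])
v=[]
for n,(r,c) in {"scene":(90,60),"top":(100,340)}.items():
    im=np.ascontiguousarray(robot.read_camera(n)[:,:,::-1]);im=cv2.resize(im[r:r+200,c:c+200],(400,400),interpolation=cv2.INTER_CUBIC)
    for B,col in((box((.5136,-.1737),.046,.032,.1495),(255,0,255)),(box((.5136,-.1737),.046,.032,.2395),(255,0,255)),(box((.5138,-.1742),.074,.060,.11),(0,0,255)),(box((.5138,-.1742),.058,.044,.102),(255,0,0))):
        p=(proj(n,B)-[c,r])*2+.5
        cv2.polylines(im,[np.round(p*16).astype(np.int32)],True,col,1,cv2.LINE_AA,4)
    v.append(im)
cv2.imwrite('pics/a5.png',np.hstack(v))
E
```

```text
(no output)
```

View pics/a5.png

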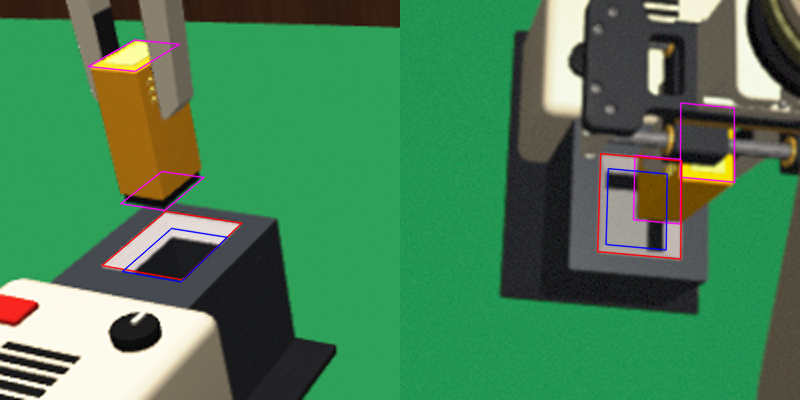

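The held cartridge and the bay both match their outlines to 1–2 mm (clearance is 6 mm per side). I lower it to just above the lift.

>>> play_rows:
  plan:
    - {"slide": [0, 0, -0.7], "roll": 0, "fingers": -1}
    - {"slide": [0, 0, -0.7], "roll": 0, "fingers": -1}
    - {"slide": [0, 0, -0.5], "roll": 0, "fingers": -1}
    - {"slide": [0, 0, -0.4], "roll": 0, "fingers": -1}
    - {"slide": [0, 0, -0.3], "roll": 0, "fingers": -1}
    - {"slide": [0, 0, -0.15], "roll": 0, "fingers": -1}
    - {"slide": [0, 0, 0], "roll": 0, "fingers": -1}

```text
t: 9.3
tool_pos: [0.5136, -0.1741, 0.1226]
orientation: [-2.127, 0.192, 2.127]
force: [0.2, -0.5, -0.5]
opening: 0.032
```

>>> play_rows:
  plan:
    - {"slide": [0, 0, -0.1], "roll": 0, "fingers": -1}
    - {"slide": [0, 0, 0], "roll": 0, "fingers": -1}
    - {"slide": [0, 0, 0], "roll": 0, "fingers": 0.2}
    - {"slide": [0, 0, 0], "roll": 0, "fingers": 0.2}
    - {"slide": [0, 0, 0], "roll": 0, "fingers": 0.2}
    - {"slide": [0, 0, 0.6], "roll": 0, "fingers": 0.2}
    - {"slide": [0, 0, 0.8], "roll": 0, "fingers": 0.2}
    - {"slide": [0, 0, 0.8], "roll": 0, "fingers": 0.2}
    - {"slide": [0, 0, 0.4], "roll": 0, "fingers": -1}
    - {"slide": [0, 0, 0], "roll": 0, "fingers": -1}
    - {"slide": [0, 0, 0], "roll": 0, "fingers": -1}
    - {"slide": [0, 0, 0], "roll": 0, "fingers": -1}
    - {"slide": [0, 0, 0], "roll": 0, "fingers": -1}

```text
t: 10.92
tool_pos: [0.5132, -0.1739, 0.1968]
orientation: [-2.126, 0.191, 2.129]
force: [-0.2, 0.1, 0.4]
opening: 0.0105
```

```bash
cat > ov.py <<'E'
from h import *
import sys
a=np.radians(-10.2);ex=np.array([np.cos(a),np.sin(a),0]);ey=np.array([-np.sin(a),np.cos(a),0])
def box(c,w,h,z):return np.array([np.array([c[0],c[1],z])+sx*w/2*ex+sy*h/2*ey for sx,sy in((-1,-1),(1,-1),(1,1),(-1,1))])
v=[]
for n,(r,c) in {"scene":(110,80),"top":(130,370)}.items():
    im=np.ascontiguousarray(robot.read_camera(n)[:,:,::-1]);im=cv2.resize(im[r:r+150,c:c+150],(400,400),interpolation=cv2.INTER_CUBIC)
    for B,col in((box((.5138,-.1742),.046,.032,float(sys.argv[2])),(255,0,255)),):
        p=(proj(n,B)-[c,r])*400/150+.5
        cv2.polylines(im,[np.round(p*16).astype(np.int32)],True,col,1,cv2.LINE_AA,4)
    v.append(im)
cv2.imwrite(sys.argv[1],np.hstack(v))
s=robot.read_state();print(s['t'],s['tool_pos'],s['opening'],s['force'])
E
python3 ov.py pics/a6.png .153
```

```text
11.025 [ 0.5134338  -0.17399222  0.19717306] 0.0031763173835644854 [-0.17557618 -0.98883934 -0.13087307]
```

View pics/a6.png

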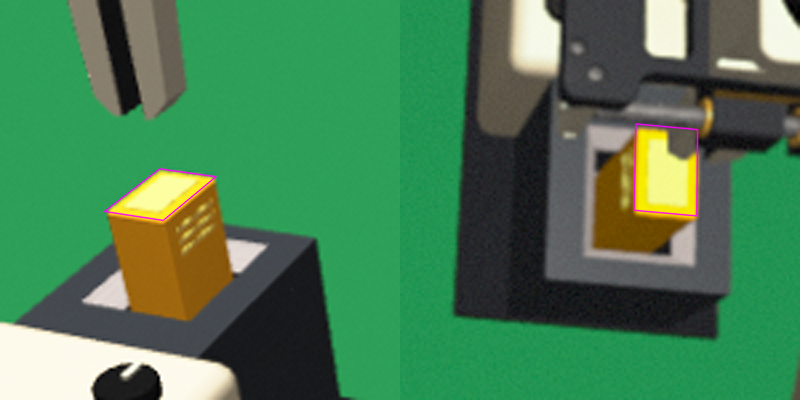

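It stands centred and upright in the bay, with its top face on the predicted outline at z=0.153. The fingers are shut above it. Now one slow press (32 mm/s) to tip z≈0.121.

>>> play_rows:
  plan:
    - {"slide": [0, 0, -0.7], "roll": 0, "fingers": -1}
    - {"slide": [0, 0, -0.6], "roll": 0, "fingers": -1}
    - {"slide": [0, 0, -0.13], "roll": 0, "fingers": -1}
    - {"slide": [0, 0, -0.13], "roll": 0, "fingers": -1}
    - {"slide": [0, 0, -0.13], "roll": 0, "fingers": -1}
    - {"slide": [0, 0, -0.13], "roll": 0, "fingers": -1}
    - {"slide": [0, 0, -0.13], "roll": 0, "fingers": -1}
    - {"slide": [0, 0, -0.13], "roll": 0, "fingers": -1}
    - {"slide": [0, 0, -0.13], "roll": 0, "fingers": -1}
    - {"slide": [0, 0, -0.13], "roll": 0, "fingers": -1}
    - {"slide": [0, 0, -0.13], "roll": 0, "fingers": -1}
    - {"slide": [0, 0, -0.06], "roll": 0, "fingers": -1}
    - {"slide": [0, 0, 0], "roll": 0, "fingers": -1}

```text
t: 12.65
tool_pos: [0.5147, -0.1745, 0.1239]
orientation: [-2.13, 0.192, 2.125]
force: [-3.0, 1.5, 9.6]
opening: 0.0006
```

```bash
python3 ov.py pics/a7.png .121
```

```text
12.75 [ 0.51477316 -0.17454551  0.12406061] 0.00023831162134022862 [-2.08073259  2.727485    9.86915472]
```

View pics/a7.png

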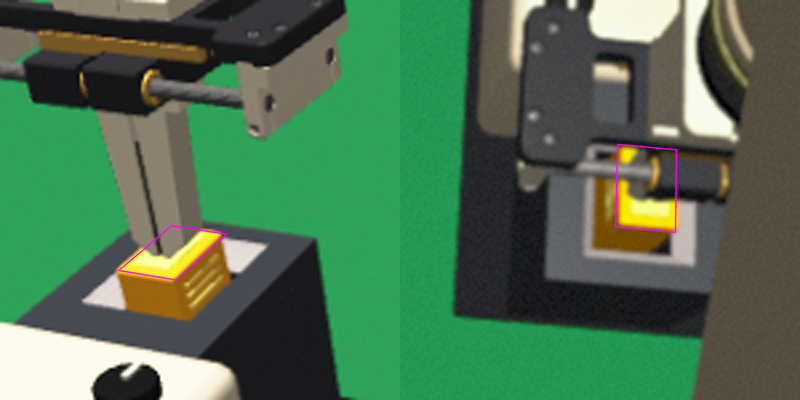

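At tip z=0.124 (29 mm down, about 10 N) it is just short of the click, because the arm gave about 3 mm. I continue the same press a few mm further.

>>> play_rows:
  plan:
    - {"slide": [0, 0, -0.1], "roll": 0, "fingers": -1}
    - {"slide": [0, 0, -0.1], "roll": 0, "fingers": -1}
    - {"slide": [0, 0, 0], "roll": 0, "fingers": -1}

```text
t: 13.12
tool_pos: [0.5153, -0.1748, 0.1189]
orientation: [-2.132, 0.193, 2.124]
force: [-3.8, 1.6, 13.2]
opening: 0.0005
```

The tip is now at 0.119, 34 mm down and past the click, with 13 N. I retreat straight up.

>>> play_rows:
  plan:
    - {"slide": [0, 0, 0.15], "roll": 0, "fingers": -1}
    - {"slide": [0, 0, 0.2], "roll": 0, "fingers": -1}
    - {"slide": [0, 0, 0.3], "roll": 0, "fingers": -1}
    - {"slide": [0, 0, 0.8], "roll": 0, "fingers": -1}
    - {"slide": [0, 0, 1], "roll": 0, "fingers": -1}
    - {"slide": [-0.5, 0, 1], "roll": 0, "fingers": -1}
    - {"slide": [-1, 0.5, 0.3], "roll": 0, "fingers": -1}
    - {"slide": [-1, 0.5, 0], "roll": 0, "fingers": -1}
    - {"slide": [0, 0, 0], "roll": 0, "fingers": -1}

```text
t: 14.25
tool_pos: [0.4378, -0.1435, 0.2288]
orientation: [-2.129, 0.192, 2.127]
force: [-0.5, 0.0, -0.0]
opening: 0.0004
```

```bash
python3 ov.py pics/a8.png .137; python3 - <<'E'
from h import *
for t in("cartridge_brown","cartridge_white"):
    print(t,[(round(d['p'],2),[round(float(v)) for v in d['extent']]) for d in robot.boxes_of("scene",t)])
E
```

```text
14.35 [ 0.43908361 -0.14426538  0.22872984] 0.0004163048351531068 [-0.92280445  0.4407414   0.93508863]
cartridge_brown [(0.6, [468, 246, 40, 73])]
cartridge_white [(0.64, [405, 318, 38, 88])]
```

View pics/a8.png

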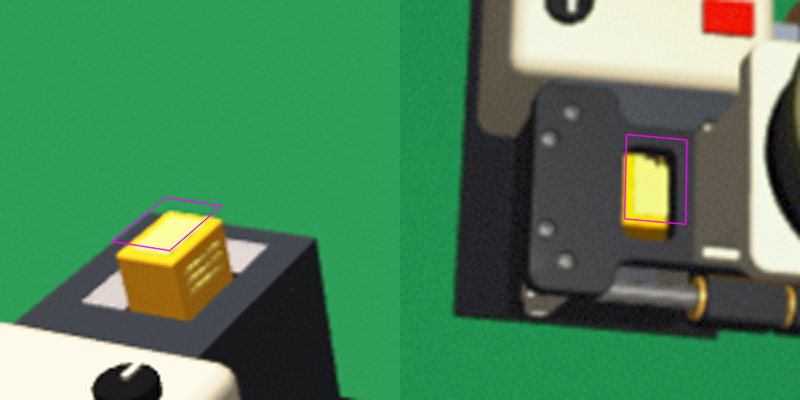

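It stays down, held well below its free height, but its top lies off the predicted outline. I move the arm clear and measure its pose properly.

>>> play_rows:
  plan:
    - {"slide": [-0.5, 1, 0.3], "roll": 0, "fingers": -1}
    - {"slide": [-0.5, 1, 0], "roll": 0, "fingers": -1}
    - {"slide": [-0.5, 1, 0], "roll": 0, "fingers": -1}
    - {"slide": [0, 1, 0], "roll": 0, "fingers": -1}
    - {"slide": [0, 1, 0], "roll": 0, "fingers": -1}
    - {"slide": [0, 1, 0], "roll": 0, "fingers": -1}
    - {"slide": [0, 1, 0], "roll": 0, "fingers": -1}
    - {"slide": [0, 0, 0], "roll": 0, "fingers": -1}

```text
t: 15.45
tool_pos: [0.394, 0.0673, 0.2372]
orientation: [-2.128, 0.188, 2.13]
force: [-0.0, -0.7, -0.2]
opening: 0.0001
```

```bash
python3 ov.py pics/a9.png .137
```

```text
15.55 [0.39396815 0.06569055 0.23712638] 0.0008390351985650231 [-0.95757409 -0.21613747  0.17976903]
```

View pics/a9.png

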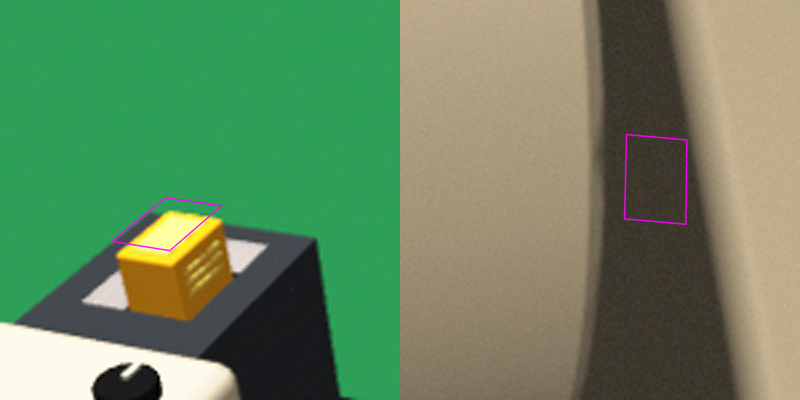

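The arm blocks the top camera, so I swing it further to +y.

>>> play_rows:
  plan:
    - {"slide": [-0.2, 1, 0.3], "roll": 0, "fingers": -1}
    - {"slide": [-0.2, 1, 0.3], "roll": 0, "fingers": -1}
    - {"slide": [-0.2, 1, 0], "roll": 0, "fingers": -1}
    - {"slide": [-0.2, 1, 0], "roll": 0, "fingers": -1}
    - {"slide": [-0.2, 1, 0], "roll": 0, "fingers": -1}
    - {"slide": [-0.2, 1, 0], "roll": 0, "fingers": -1}
    - {"slide": [-0.2, 1, 0], "roll": 0, "fingers": -1}
    - {"slide": [-0.2, 1, 0], "roll": 0, "fingers": -1}
    - {"slide": [-0.2, 1, 0], "roll": 0, "fingers": -1}
    - {"slide": [-0.2, 1, 0], "roll": 0, "fingers": -1}
    - {"slide": [0, 0, 0], "roll": 0, "fingers": -1}

```text
t: 16.92
tool_pos: [0.334, 0.3664, 0.2548]
orientation: [-2.128, 0.191, 2.129]
force: [0.3, 0.6, -0.0]
opening: 0.0003
```

```bash
python3 ov.py pics/a10.png .137
```

```text
17.025 [0.33433978 0.36504135 0.25494268] 0.0004612334380251208 [-0.12958089  0.07805526  0.03290536]
```

View pics/a10.png

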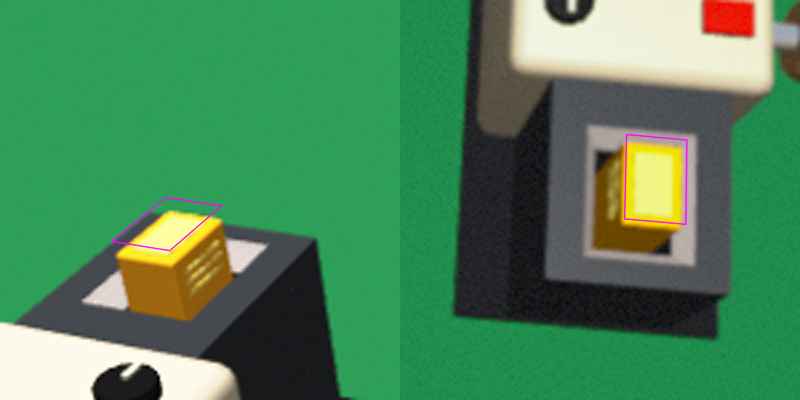

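```bash
python3 - <<'E'
from h import *
from scipy.optimize import least_squares
k=400/150
top=np.array([[222,223],[227,143],[286,147],[281,228]]); # (-x,+y),( +x,+y),(+x,-y),(-x,-y)
sc=np.array([[168,212],[117,255],[175,265],[222,222]])
# scene image: right=+y, down=+x
scm=np.array([[222,222],[175,265],[117,255],[168,212]])
T=(top+.5)/k-.5+[370,130];S=(scm+.5)/k-.5+[80,110]
sg=np.array([[-1,1],[1,1],[1,-1],[-1,-1]])*[.023,.016]
def P(q):
    R=cv2.Rodrigues(np.array([q[4],q[5],0.]))[0]@cv2.Rodrigues(np.array([0,0,q[3]]))[0]
    return np.array(q[:3])+np.c_[sg,np.zeros(4)]@R.T
f=lambda q:np.r_[(proj('top',P(q))-T).ravel(),(proj('scene',P(q))-S).ravel(),np.array(q[4:])*10]
r=least_squares(f,[.514,-.174,.137,-.18,0,0]);q=r.x
R=cv2.Rodrigues(np.array([q[4],q[5],0.]))[0]
base=q[:3]-R[:,2]*.09
d=base[:2]-[.5138,-.1742];a=np.radians(-10.3)
print(q.round(4),r.fun.round(1));print('base',base.round(4),'in bay',(d@[np.cos(a),np.sin(a)]).round(4),(d@[-np.sin(a),np.cos(a)]).round(4),'tilt',np.hypot(q[4],q[5]))
E
```

```text
[ 0.5128 -0.1752  0.1283 -0.179  -0.0145 -0.0088] [-0.2  0.8 -1.2 -0.6 -0.9 -0.1  0.4  0.9  0.5 -0.4 -1.2  0.1 -1.   0.
 -0.  -0.1 -0.1 -0.1]
base [ 0.5135 -0.1765  0.0383] in bay 0.0002 -0.0023 tilt 0.01695788567567692
```

The cartridge is centred to about 2 mm and upright, but its height comes out at 0.038 instead of the expected 0.047, on the edge of the limit. I look closer and check whether it is still moving.

```bash
python3 - <<'E'
from h import *
v=[]
for n,(r,c) in {"scene":(180,110),"top":(175,435)}.items():
    im=np.ascontiguousarray(robot.read_camera(n)[:,:,::-1]);cv2.imwrite(f'pics/f_{n}.png',im)
    v.append(cv2.resize(im[r:r+60,c:c+60],(400,400),interpolation=cv2.INTER_CUBIC))
cv2.imwrite('pics/a11.png',np.hstack(v))
E
```

```text
(no output)
```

View pics/a11.png

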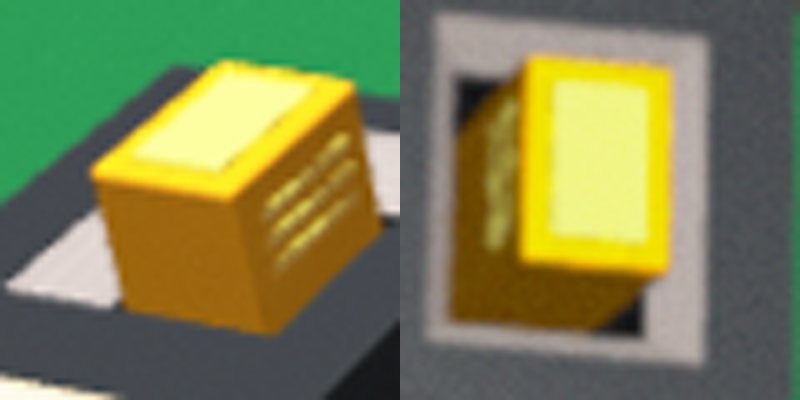

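```bash
cat > fit.py <<'E'
from h import *
from scipy.optimize import least_squares
sg=np.array([[-1,1],[1,1],[1,-1],[-1,-1]])*[.023,.016]
def P(q,dx=0):
    R=cv2.Rodrigues(np.array([q[4],q[5],0.]))[0]@cv2.Rodrigues(np.array([0,0,q[3]]))[0]
    return np.array(q[:3])+np.c_[sg,np.zeros(4)]@R.T
def fit(T,S,w=30,use=(1,1)):
    f=lambda q:np.r_[use[0]*(proj('top',P(q))-T).ravel(),use[1]*(proj('scene',P(q))-S).ravel(),np.array(q[4:])*w]
    r=least_squares(f,[.514,-.174,.137,-.18,0,0]);print(r.x.round(4),'rms',np.sqrt((r.fun**2).mean()).round(2));return r.x
E
python3 - <<'E'
from fit import *
k=400/60
T=(np.array([[122,262],[127,55],[268,70],[265,272]])+.5)/k-.5+[435,175]
S=(np.array([[356,88],[240,195],[93,172],[218,62]])+.5)/k-.5+[110,180]
for w in (1,30,1000):q=fit(T,S,w)
fit(T,S,1000,(1,0));fit(T,S,1000,(0,1))
# same method for the seated picture a6
k=400/150
T=(np.array([[233,214],[237,126],[298,130],[296,215]])+.5)/k-.5+[370,130]
S=(np.array([[216,178],[163,221],[108,212],[161,170]])+.5)/k-.5+[80,110]
print('seated');fit(T,S,1000)
# bay rim from current images for reference (top): 
E
```

```text
[ 0.5129 -0.1744  0.1285 -0.1598 -0.004  -0.0096] rms 0.48
[ 0.5129 -0.1744  0.1285 -0.161  -0.0017 -0.0051] rms 0.48
[ 0.5129 -0.1744  0.1285 -0.1623 -0.     -0.    ] rms 0.48
[ 0.5183 -0.1815  0.1092 -0.1768  0.     -0.    ] rms 0.17
[ 0.5017 -0.1805  0.1219 -0.1483 -0.     -0.    ] rms 0.23
seated
[ 0.5132 -0.1742  0.1522 -0.1777 -0.     -0.    ] rms 0.44
```

```bash
cat > mfit.py <<'E'
from fit import *
def mask(im,roi):
    x,y,w,h=roi;c=im[y:y+h,x:x+w].astype(float)
    g=np.minimum(c[:,:,2],255)  # red
    yl=(c[:,:,2]-c[:,:,0])      # not grey
    return np.clip((c[:,:,1]-140)/60,0,1)*np.clip((c[:,:,2]-170)/50,0,1)*np.clip((c[:,:,2]-c[:,:,0]-30)/30,0,1)
def rend(n,q,roi,s=16):
    x,y,w,h=roi;p=(proj(n,P(q))-[x,y]+.5)*s-.5
    m=np.zeros((h*s,w*s),np.uint8);cv2.fillPoly(m,[np.round(p*16).astype(np.int32)],255,shift=4)
    return cv2.GaussianBlur(cv2.resize(m,(w,h),interpolation=cv2.INTER_AREA).astype(float)/255,(0,0),.5)
def run(ims,rois,q0):
    from scipy.optimize import minimize
    M={n:mask(ims[n],rois[n]) for n in ims}
    f=lambda v:sum(((rend(n,[*v[:4],0,0],rois[n])-M[n])**2).sum() for n in ims)
    b=minimize(f,q0,method='Nelder-Mead',options=dict(initial_simplex=np.array([q0]+[np.array(q0)+d for d in np.diag([.006,.006,.008,.1])]),xatol=1e-5,fatol=1e-3,maxiter=600))
    print(b.x.round(4),round(b.fun,2));
    for z in np.arange(b.x[2]-.006,b.x[2]+.0061,.003):
        r=minimize(lambda u:f([u[0],u[1],z,u[2]]),b.x[[0,1,3]],method='Nelder-Mead',options=dict(initial_simplex=np.array([b.x[[0,1,3]]]+[b.x[[0,1,3]]+d for d in np.diag([.004,.004,.05])])));print('  z',z.round(4),round(r.fun,2))
E
python3 - <<'E'
from mfit import *
ld=lambda a:cv2.imread(a)
print('start, true .09');run({'scene':ld('pics/scene0.png'),'top':ld('pics/top0.png')},{'scene':(318,208,50,30),'top':(262,222,48,50)},[.478,.083,.092,.45])
print('now');run({'scene':ld('pics/f_scene.png'),'top':ld('pics/f_top.png')},{'scene':(115,182,60,35),'top':(440,172,45,50)},[.513,-.175,.131,-.17])
E
```

```text
start, true .09
[0.4772 0.0837 0.0877 0.4549] 33.36
  z 0.0817 245.69
  z 0.0847 115.97
  z 0.0877 33.0
  z 0.0907 122.44
  z 0.0937 255.76
now
[ 0.5134 -0.175   0.1289 -0.1683] 18.44
  z 0.1229 262.9
  z 0.1259 116.83
  z 0.1289 18.23
  z 0.1319 126.22
  z 0.1349 277.34
```

```bash
python3 - <<'E'
from mfit import *
a,b=[cv2.imread(f'pics/a{i}.png')[190:330,90:250].astype(np.float32) for i in(8,10)]
g=[cv2.cvtColor(x,cv2.COLOR_BGR2GRAY) for x in(a,b)]
print(cv2.phaseCorrelate(*g),abs(a-b).mean())
ims={}
for n in('scene','top'):
    ims[n]=robot.read_camera(n)[:,:,::-1].copy()
run(ims,{'scene':(115,182,60,35),'top':(440,172,45,50)},[.513,-.175,.131,-.17])
for t in("cartridge_brown","cartridge_white"):
    print(t,[(round(d['p'],2),[round(float(v)) for v in d['extent']]) for d in robot.boxes_of("scene",t)])
cv2.imwrite('pics/end_scene.png',ims['scene']);s=robot.read_state();print(s['t'],s['force'])
E
```

```text
((0.004166036404370743, -0.010540157274050443), 0.9640841459234556) 0.8057143
[ 0.5134 -0.1752  0.1286 -0.1434] 24.6
  z 0.1226 278.58
  z 0.1256 132.28
  z 0.1286 19.35
  z 0.1316 108.51
  z 0.1346 262.53
cartridge_brown [(0.76, [467, 243, 34, 74])]
cartridge_white [(0.89, [405, 319, 38, 84])]
17.325 [-0.8069728  -0.00542927  0.24679951]
```

View pics/end_scene.png

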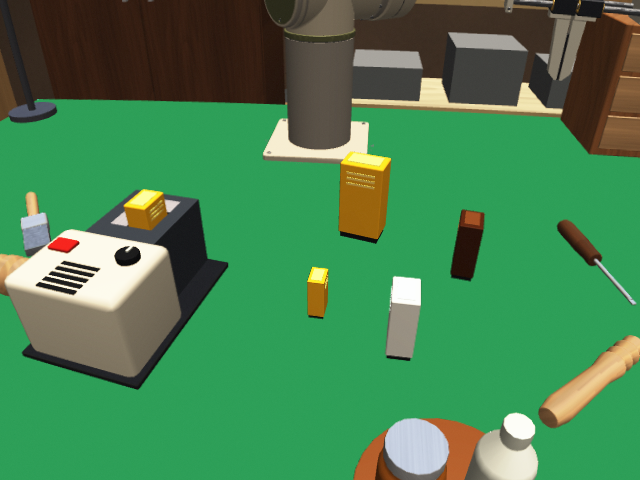

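Stable and untouched, and the bystanders have not moved. I calibrate the height locally against the rim itself (known 110 mm, 74x60), using the start pictures.

```bash
python3 - <<'E'
import fit
from fit import *
fit.sg=np.array([[-1,1],[1,1],[1,-1],[-1,-1]])*[.037,.030]
# top corners order: b = [TL(+x,+y),TR(+x,-y),BR(-x,-y),BL(-x,+y)]
b=(np.array([[120,97],[278,112],[275,287],[112,273]])+.5)/[3.9,3.6]-.5+[410,150]
T=b[[3,0,1,2]]
s=(np.array([[262,78],[455,107],[310,255],[105,213]])+.5)/5-.5+[90,180]  # (-x,-y),(-x,+y),(+x,+y),(+x,-y)
S=s[[1,2,3,0]]
fit.fit(T,S,1000)
# seated a6 by hand gave .1522 (true .153)
# predicted scene corner rows for final z hypotheses, local (x,y)=fit
E
```

```text
Traceback (most recent call last):
AttributeError: 'function' object has no attribute 'fit'
```

```bash
python3 - <<'E'
import fit as F
import numpy as np
F.sg=np.array([[-1,1],[1,1],[1,-1],[-1,-1]])*[.037,.030]
b=(np.array([[120,97],[278,112],[275,287],[112,273]])+.5)/[3.9,3.6]-.5+[410,150]
s=(np.array([[262,78],[455,107],[310,255],[105,213]])+.5)/5-.5+[90,180]
F.fit(b[[3,0,1,2]],s[[1,2,3,0]],1000)
E
```

```text
[ 0.5133 -0.1745  0.1094 -0.1783 -0.      0.    ] rms 0.37
```

```bash
python3 - <<'E'
from fit import *
rows=[]
for z in(.128,.1295):
  v=[]
  for n,(r,c) in {"scene":(180,110),"top":(175,435)}.items():
    im=cv2.imread(f'pics/f_{n}.png');k=300/60
    im=cv2.resize(im[r:r+60,c:c+60],(300,300),interpolation=cv2.INTER_CUBIC)
    p=(proj(n,P([.5134,-.1748,z,-.168,0,0]))-[c,r]+.5)*k-.5
    cv2.polylines(im,[np.round(p*16).astype(np.int32)],True,(255,0,255),1,cv2.LINE_AA,4);v.append(im)
  rows.append(np.hstack(v))
cv2.imwrite('pics/a12.png',np.vstack(rows))
E
```

```text
(no output)
```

View pics/a12.png

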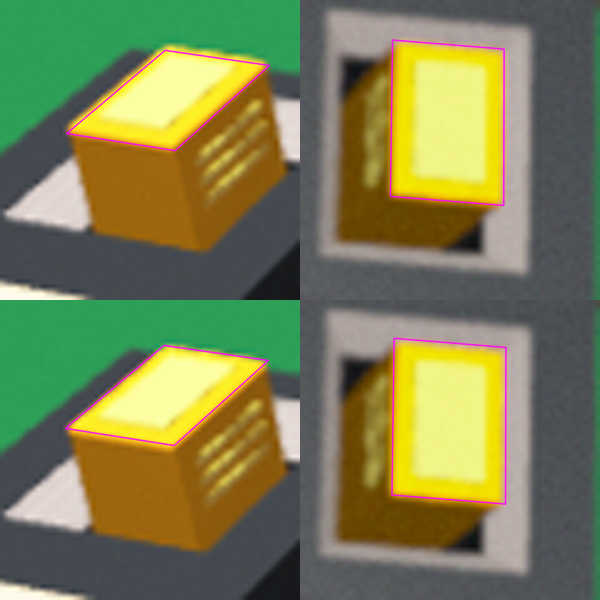

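The height is 39–40 mm (in-place references read 0.6–0.8 mm low, so the true value is if anything higher). It has been stationary for about 3 s, centred, upright and inside the band, so another contact would risk more than it could gain. Handing in.

```bash
python3 -c "
from plant import robot
print(robot.close_job())"
```

```text
the job is handed in; nothing more can be done
None
```

I put the middle-sized yellow cartridge in the wax bay and pressed it once, about 34 mm down, which is past the click. It stayed down when I let go. The job is handed in with about 17 s on the clock, but the cartridge sits lower than the task describes and near the bottom of the allowed height.

**Last checks that passed:**
- **Position:** the cartridge is within about 3 mm of the well centre and tilted less than 0.02 rad.
- **At rest:** it did not move between pictures about 2.7 s apart.
- **Bystanders:** the brown and white cartridges are still standing where they were, within the detector's few pixels of noise.
- **Arm:** it is well clear and touching nothing.

**Check that disagreed:** the underside measures about 39–40 mm above the bench (top about 19–20 mm above the rim). The task says it should rise to 47 mm (27 above the rim). The allowed range is 38–56 mm, so the margin is only 1–2 mm, and I don't know why it stopped short. I checked the height against the bay rim and against the cartridge before pressing, both at known heights. Both read 0.6–0.8 mm low, so the true height is probably slightly higher than measured. I left it alone because touching it again could have released the catch.

One move call was refused because its rows lacked fields; nothing moved, and I sent it again complete.

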